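Press a bush home, then unlatch the guard gate and hold it wide

ROBOT

A 6-joint arm with a two-finger parallel gripper is mounted at the origin on a cart in front of the work surface, level with it; the furniture and walls round the work are solid. World frame = base frame: x ahead of the robot, y to its left, z up, the work surface at z = 0. Lengths are in mm, angles in degrees, forces in N, time in s.
With the tool pointing down it reaches from about 350 to 800 mm from the base axis. Payload 7.3 kg.
Tool frame: the origin (TCP) lies between the finger pads; the fingertips stand 14 mm ahead of it and the grasp point (between the pads) lies 5 mm behind it; z points along the fingers, y is the line along which they close (so a half turn about z gives the same grasp; the last joint's range is limited). The gripper opens to 85 mm and grips with 20 to 120 N. Pads are 22 mm wide; open, the fingers measure 114 mm over their backs; the gripper's body (76 mm by 85 mm) begins 54 mm behind the grasp point. The pads swing forward as they close: fully open they stand 13 mm farther back than shut.
Start: joints at [-80.386, 19.595, 87.324, -0, 73.075, -8.365], TCP at [162.077, -499.374, 245.322] pointing down, gripper open.
Joint ranges: [-145.02, 145.02], [-44.19, 115.74], [2.07, 154.8], [-57.11, 237.11], [16.16, 152.29], [-177.93, 177.93]. Speed limits (degrees/s): [147.25, 147.25, 180, 180, 180, 180].

INTERFACE

Orientations are given as a 3x3 rotation matrix whose columns are the frame's x, y, z axes.
In Python, from rig import manip, solve_ik, eyes, spot_in, outline_of gives the robot as it stands. Calls block until the motion is done:
- manip.reach(position, orientation): joint-space move of the TCP to a pose.
- manip.move_straight(position, frame=None, speed=150, until_force=None): straight line of the TCP; frame=None keeps the orientation; speed is the mean speed in mm/s. With until_force (N) it stops when the force on the tool has changed by that much, and returns True; else False.
- manip.move_joints(angles): joint-space move.
- manip.grip(opening, effort=None): opening from 0.0 (shut) to 1.0 (fully open); effort is the grip in N (None keeps the last); returns when the fingers have stopped.
- manip.pause(seconds).
- solve_ik(position, orientation): joint angles nearest the present ones, or None.
- eyes.get_image(name): name is "side" or "top"; returns (picture, depth): 420x560x3 uint8, blue, green, red; 420x560 float32, mm along the optical axis (not along the pixel's ray), 0 where there is no reading.
- eyes.camera_params(name): a dict with "camera_matrix" (3x3 intrinsics, pixels), "dist_coeffs" ([k1, k2, p1, p2, k3] as OpenCV has them; the pictures are not rectified), "cam_to_world" (4x4, takes a point from camera to world coordinates). Camera axes: x right, y up, looking along -z (the intrinsics and any distortion apply to the point x, -y, -z); pixel columns grow to the right and rows downward; lengths in mm; the calibration is good to about 2 mm. A picture is of the moment at which its call begins. camera_params takes no time and is no camera call.
A pose or a line that the arm cannot do raises manip.PlanningError and nothing moves.
- manip.close_job(): hands the job in; it is judged then, once.
Trained networks look in the newest picture that a camera, given by its name, has taken for a name from the list of things; names that differ only in an ending like _2 or _b are one class to them, and where a whole thing is asked for, a point or a joint stands for the part that bears it (a point fixed in the world has none). Each returns a list of dicts, best first, with "score" (0 to 1); they miss things now and then, are a little off and sometimes report something else, mostly with a low value. They report only what shows in the picture. A call takes as long as a camera call.
- spot_in(camera, target): "pixel" ([column, row] in pixels, amid what is visible of it).
- outline_of(camera, target): "region" (420x560 bool, what is visible of it) and "pixel" ([column, row] in pixels, amid what is visible of it).
Readings, each from a call of its own:
- manip.read_time_s(): time.
- manip.read_joint_positions(): joint angles.
- manip.read_dq(): joint speeds.
- manip.read_tau(): joint torques, N m.
- manip.read_tcp_pos(): TCP position.
- manip.read_tcp_rot(): TCP orientation.
- manip.read_ft_force(): force on the tool from outside, world axes, zero at the start.
- manip.read_torque(): the same for the moment, N m.
- manip.read_gripper_width(): opening from 0.0 (shut) to 1.0 (fully open).
- manip.read_finger_force(): force on a finger pad.
Only numpy, scipy, OpenCV 4.12 (cv2) and the standard library are available. Lean on these libraries where they do the work, as an engineer would, in place of code of your own. Each camera call takes 0.05 s, during which the arm holds its last target. There are 200 camera calls.

TASK

With the guard gate shut, push the press lever down to its stop so that the brass bush goes fully home in the block, and let the lever come all the way back up. Then squeeze the red main catch so that the gate springs ajar, let that catch go, squeeze the blue safety catch on the gate and swing the gate out past its half-open check to nearly as wide as it goes. Finish while still holding the gate wide open and still, because it swings back by itself and a helper is about to lift out the block; never work the lever with the gate open, and leave the other things on the saw table where they are.

Things in the scene. Friction and masses are not known exactly. Their poses are not given: they have to be found in the camera images.
- press: green bench lever press on a plywood board 260x335x18 mm, fixed; yellow guard of 14 mm tube, clear panes, rails' top 165 mm above the table. Origin: table top under the ram. -x = its front (roughly to the robot), +y = its left seen from the robot, z up. In mm: guard front plane x -110; gate hinge y +150; middle post y -41; fixed panel y -48 to -142; head x -22 to 128, y +-40, up to z 245
- lever_knob (a point): centre of the black ball knob (30 mm) of the press lever, outside the guard on the press's right. It turns in the press's x-z plane, 100 mm from the pivot axis, which is at press x +55, z 215 mm; at rest the lever points forward and 20 degrees up (knob 249 mm up), at its stop 35 degrees down (158 mm). Pushing the knob down takes 3 to 4 N at first, 9 to 11 N near the stop; sprung back up in 0.5 s
- lever (a joint): angle of the press lever, rad: 0 = up at rest, grows as the knob is pushed down, 0.96 = at its bottom stop. The ram goes down 23 mm per rad
- bush (a joint): how far the brass flanged bush (27 mm flange) under the ram is pressed into the aluminium block, m: starts at 0 to 0.004, 0.012 = fully home, reached just as the lever meets its stop; it stays where it is pressed
- main_catch_mid (a point): middle of the red main catch on the fixed panel's top rail: midway between the outer faces of its two upright red tabs at rest, 190 mm above the table. Tabs: 8 mm thick, 24 mm deep, 171 to 209 mm above the table, 50 mm over their outer faces, one beside the other along the press's y. The outboard one (press -y) is fixed; the one next to the gate slides
- main_catch (a joint): travel of the main catch, m: 0 = bolt out, grows as the gate-side tab is squeezed towards the fixed one, 0.012 = full (tabs 38 mm over all, their middle 6 mm to press -y of main_catch_mid); spring 6 to 9 N. From 0.008 the gate is free of the bolt and a pusher throws it ajar. Let go, the bolt springs out again but no longer holds the ajar gate
- gate: yellow framed gate with clear pane in the guard's front, 180 mm wide, 14 mm thick, 58 to 165 mm above the table. Origin: on the vertical hinge axis (left end seen from the robot) at table height; at angle 0 its axes are the press's; the gate extends along its own -y. A light spring always pulls it shut (0.12 N m shut, 0.18 N m wide)
- gate_angle (a joint): angle of the gate, rad: 0 = shut; grows as the free end swings out to the robot and then left (clockwise from above); 0.13 = ajar, where it rests and cannot pass 0.15 until the safety catch is squeezed; 1.4 = its stop. A sprung ball check resists from 0.63 to 0.87 (about 5 N at the safety catch); let go beyond it, the gate falls back to 0.87 and rests on the check
- gate_hinge (a point): point on the gate's vertical hinge axis, level with the gate's top (165 mm above the table)
- safety_catch_mid (a point): middle of the blue safety catch on top of the gate, 125 mm from the hinge axis, 190 mm above the table, moving with the gate: midway between the outer faces of its two upright blue tabs at rest. Tabs sized and spaced as the main catch's, in line along the gate. The one nearer the hinge is fixed to the gate, the other slides. Together they serve as the gate's handle
- safety_catch (a joint): travel of the safety catch, m: 0 = bolt out, grows as the outer tab is squeezed towards the hinge-side one, 0.012 = full (tabs 38 mm over all, their middle 119 mm from the hinge axis); spring 6 to 9 N. The ajar gate is free from 0.009. It springs back when let go
- done_block_1: finished aluminium bearing block 62x74x30 mm with a brass bush already home, on the saw table; a bystander. Origin: centre of its underside
- done_block_2: a second finished block like done_block_1; a bystander. Origin: centre of its underside
- pliers: red-handled combination pliers 42x186x14 mm lying at the near left of the saw table; a bystander. Origin: centre of the underside
- push_stick: plywood push stick 90x270x12 mm lying on the right part of the saw table; a bystander. Origin: centre of the underside
- masking_tape: roll of masking tape 115x105x25 mm at the near right; a bystander. Origin: centre of the underside
- carpenter_pencil: flat red carpenter pencil 13x175x8 mm; a bystander. Origin: centre of the underside

How it is judged:
By the outcome, as a careful person would: the job done as asked, in the order asked, and still so for the second after the job is handed in, while the arm keeps its last pose, push and grip.
It also fails if it takes over 64 s, if anything falls off the work surface, if the arm or the gripper's body presses on something with over 40 N, if the wrist force passes 120 N, or if a joint passes its speed limit or range.

## Working session

There is one attempt and no reset: what is moved stays moved. The work goes in short steps, each a Python script; the robot and the scene stay as the last script left them, time stands still between calls to the robot, and variables do not carry over. Pictures are saved under pics/ and viewed, at most 10 in all, crops included, and the job is handed in when it is done.

```bash
ls; mkdir -p pics; cat > h.py <<'E'
from rig import manip, solve_ik, eyes, spot_in, outline_of
import numpy as np, cv2
def world(cam,px,d):
    P=eyes.camera_params(cam)
    u=cv2.undistortPoints(np.array([[px]],float),np.array(P["camera_matrix"],float),np.array(P["dist_coeffs"],float))[0,0]
    p=np.array([u[0]*d,-u[1]*d,-d,1.])
    return (np.array(P["cam_to_world"])@p)[:3]
def onz(cam,px,z):
    a=world(cam,px,100.);b=world(cam,px,1000.)
    return a+(b-a)*(z-a[2])/(b[2]-a[2])
def proj(cam,p):
    P=eyes.camera_params(cam)
    q=np.linalg.inv(np.array(P["cam_to_world"]))@np.append(p,1.)
    q=q[:3]*[1,-1,-1]
    return cv2.projectPoints(q.reshape(1,1,3),np.zeros(3),np.zeros(3),np.array(P["camera_matrix"],float),np.array(P["dist_coeffs"],float))[0][0,0]
E
python3 - <<'E'
from h import *
for c in("side","top"):
    im,d=eyes.get_image(c); cv2.imwrite(f"pics/{c}0.png",im); np.save(f"pics/{c}0.npy",d)
    print(c,np.round(eyes.camera_params(c)["cam_to_world"],2).tolist())
    for t in("lever_knob","main_catch_mid","safety_catch_mid","gate_hinge","press","gate"):
        for r in spot_in(c,t)[:2]:
            u,v=map(int,r["pixel"]); dd=float(np.median(d[v-1:v+2,u-1:u+2]))
            print(t,np.round(r["pixel"],1),round(r["score"],2),np.round(world(c,r["pixel"],dd),0))
E
```

```text
pics
rig.py
side [[0.98, 0.09, -0.2, 364.59], [-0.22, 0.5, -0.84, -917.21], [0.02, 0.86, 0.5, 702.12], [0.0, 0.0, 0.0, 1.0]]
lever_knob [318.  178.4] 0.68 [699.  -5. 232.]
main_catch_mid [288.4 194.8] 0.56 [668. 179.  85.]
safety_catch_mid [252.3 179. ] 0.98 [553. 213. 136.]
safety_catch_mid [213.3 215.5] 0.29 [417. 184.  29.]
gate_hinge [252.3 176.6] 0.72 [550. 194. 154.]
press [287.7 193.8] 0.58 [668. 187.  84.]
gate [254.7 180.9] 0.9 [551. 155. 158.]
top [[-0.02, 0.98, -0.17, 330.4], [-1.0, -0.02, 0.01, -25.41], [0.01, 0.17, 0.98, 1522.69], [0.0, 0.0, 0.0, 1.0]]
lever_knob [270.5 158.7] 0.7 [770.  -7.   3.]
main_catch_mid [214.5 189.3] 0.75 [653. 174.  69.]
safety_catch_mid [198.4 216.5] 0.61 [544. 203. 200.]
gate_hinge [200.2 217.2] 0.77 [543. 199. 192.]
press [212.4 188.6] 0.57 [655. 181.  70.]
gate [198.3 218.9] 0.4 [541. 208. 170.]
```

```bash
python3 - <<'E'
import cv2
a=cv2.imread("pics/side0.png");b=cv2.imread("pics/top0.png")
cv2.imwrite("pics/s0c.png",cv2.resize(a[100:280,180:400],(792,648))[:600])
cv2.imwrite("pics/t0c.png",cv2.resize(b[120:270,130:330],(800,600)))
E
```

```text
(no output)
```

View pics/s0c.png

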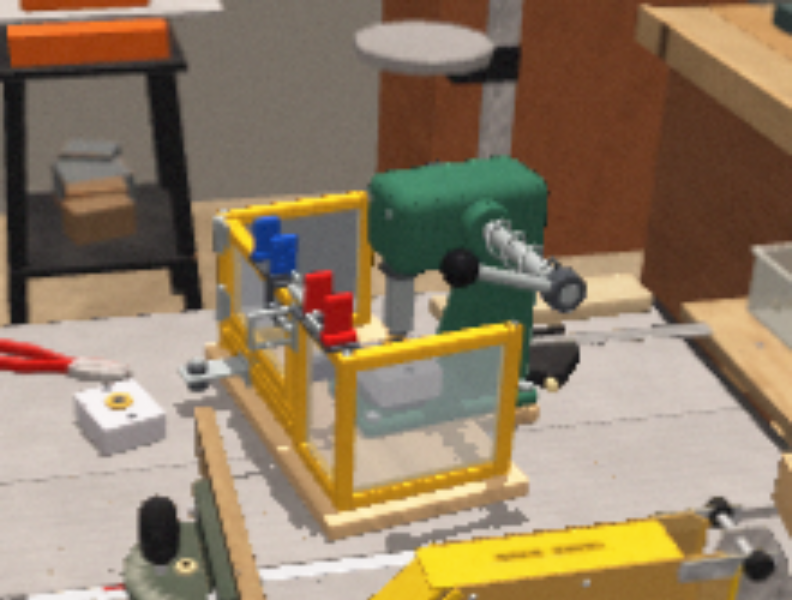

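View pics/t0c.png

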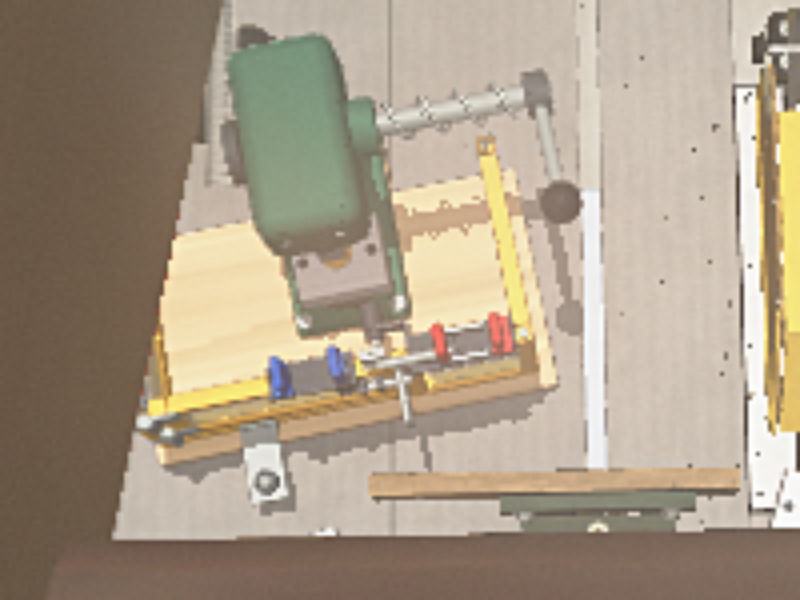

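View pics/side0.png

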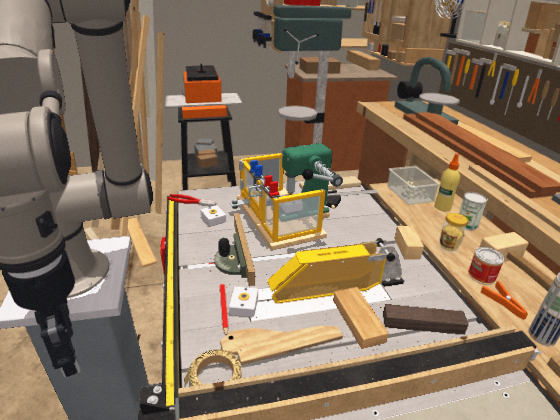

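The side view shows the gate shut, blue tabs near px (254–259,165–172), red at (268–274,180–188) and the knob at (308,174). In the top view the knob is at (270,171), blue tabs at (200,214) and (215,212), and red tabs at (240,206) and (255,204). The press is yawed about 11°. Next I'll fit its pose from these colours.

```bash
python3 - <<'E'
from h import *
from scipy.optimize import least_squares
obs=[]
for c,box in(("side",(250,155,285,200)),("top",(190,195,265,225))):
    im=cv2.imread(f"pics/{c}0.png").astype(int);d=np.load(f"pics/{c}0.npy")
    x0,y0,x1,y1=box
    B,G,R=[im[...,i] for i in range(3)]
    for name,m in(("red",(R>110)&(G<80)&(B<90)),("blue",(B>90)&(R<90)&(B-R>50)&(B-G>25))):
        mm=np.zeros(m.shape,np.uint8);mm[y0:y1,x0:x1]=m[y0:y1,x0:x1]
        n,l,st,ce=cv2.connectedComponentsWithStats(mm)
        for i in range(1,n):
            if st[i,4]<6: continue
            v,u=np.nonzero(l==i)
            P=np.array([world(c,(a,b),d[b,a]) for a,b in zip(u,v) if d[b,a]>0])
            print(c,name,st[i],np.round(ce[i],1),np.round(np.median(P,0)),np.round(P.max(0)),np.round(P.min(0)))
# knob
for c,box in(("side",(295,160,322,188)),("top",(260,160,282,182))):
    im=cv2.imread(f"pics/{c}0.png");x0,y0,x1,y1=box;d=np.load(f"pics/{c}0.npy")
    mm=np.zeros(im.shape[:2],np.uint8);mm[y0:y1,x0:x1]=im[y0:y1,x0:x1].max(2)<(55 if c=="side" else 85)
    n,l,st,ce=cv2.connectedComponentsWithStats(mm)
    for i in range(1,n):
        if st[i,4]>15: 
            u,v=map(int,ce[i]);print(c,"knob",st[i],ce[i],world(c,ce[i],d[v,u]),onz(c,ce[i],249))
E
```

```text
side red [264 175  15  21 200] [271.2 185. ] [580.  41. 191.] [651. 339. 210.] [565.  28.  59.]
side blue [250 160  13  16 147] [255.9 167.7] [558. 161. 193.] [608. 333. 211.] [543. 152. 115.]
side knob [302 168  11  12  98] [307.42857143 173.66326531] [662.31024196 -22.29444829 257.25288662] [667.83323323  -5.69267643 249.        ]
```

```bash
cat > fit.py <<'E'
from h import *
from scipy.optimize import least_squares
T=[]
im=cv2.imread("pics/top0.png").astype(int)
B,G,R=[im[...,i] for i in range(3)]
masks=[]
for name,m in(("red",(R-G>60)&(R-B>50)),("blue",(B-R>40)&(B-G>15))):
    mm=np.zeros(m.shape,np.uint8);mm[195:225,190:265]=m[195:225,190:265]
    n,l,st,ce=cv2.connectedComponentsWithStats(mm)
    L=[(st[i],ce[i]) for i in range(1,n) if st[i,4]>8]
    for s,c in L: print(name,s,np.round(c,1))
    T.append(sorted([s for s,c in L],key=lambda s:s[0]))
kb=[None,None]
im=cv2.imread("pics/top0.png");mm=np.zeros(im.shape[:2],np.uint8);mm[160:182,260:282]=im[160:182,260:282].max(2)<110
n,l,st,ce=cv2.connectedComponentsWithStats(mm);i=1+np.argmax(st[1:,4]);print("knob",st[i],ce[i])
knobtop=st[i,:2]+(st[i,2:4]-1)/2
print(T)
def box(c,pts): 
    q=np.array([proj(c,p) for p in pts]);return np.r_[q.min(0)-.5+.5,q.max(0)]
def W(p,q):
    c,s=np.cos(p[2]),np.sin(p[2]);return np.array([p[0]+c*q[0]-s*q[1],p[1]+s*q[0]+c*q[1],q[2]])
def tab(p,y): return [W(p,(-110+dx,y+dy,z)) for dx in(-12,12) for dy in(-4,4) for z in(171,209)]
def res(p):
    r=[]
    my=p[3]
    for c,ys,bb,sc in(("side",(my+21,my-21),(264,175,15,21),1),("side",(25+21,25-21),(250,160,13,16),1),
        *[("top",(y,),s,1) for y,s in zip((my+21,my-21),T[0])],*[("top",(y,),s,1) for y,s in zip((46,4),T[1])]):
        b=box(c,sum([tab(p,y) for y in ys],[]))
        e=b-np.array([bb[0]-.5,bb[1]-.5,bb[0]+bb[2]-.5,bb[1]+bb[3]-.5])
        if c=="side": e=e[[0,1,2,3]]
        r+=list(e)
    k=W(p,(55-100*np.cos(np.radians(20)),p[4],249))
    r+=list(1.5*(proj("side",k)-[307.4,173.7]))+list(1.5*(proj("top",k)-knobtop))
    return np.array(r)
f=least_squares(res,[680,130,.19,-95,-160],loss="soft_l1")
print(np.round(f.x,3),np.degrees(f.x[2]));print(np.round(res(f.x).reshape(-1,4),1))
np.save("p.npy",f.x)
p=f.x
for n,q in(("main",(-110,p[3],190)),("safe",(-110,25,190)),("hinge",(-110,150,165)),("knob",(-39,p[4],249)),("org",(0,0,0))): print(n,np.round(W(p,q),1))
E
python3 fit.py
```

```text
red [252 198   6  11  44] [254.5 202.6]
red [237 201   5   8  22] [239.2 204.1]
blue [212 207   4   7  18] [213.2 210.2]
blue [197 209   4  10  22] [198.6 213.8]
knob [274 168   1   1   1] [274. 168.]
[[array([237, 201,   5,   8,  22], dtype=int32), array([252, 198,   6,  11,  44], dtype=int32)], [array([197, 209,   4,  10,  22], dtype=int32), array([212, 207,   4,   7,  18], dtype=int32)]]Traceback (most recent call last):
  File "fit.py", line 35, in <module>
    f=least_squares(res,[680,130,.19,-95,-160],loss="soft_l1")
    return func(*args, **kwargs)
    result = trf(vector_fun.fun, vector_fun.jac, x0, f0, J0, lb, ub, ftol, xtol,
                 gtol, max_nfev, x_scale, loss_function, tr_solver,
                 tr_options.copy(), verbose, callback=callback_wrapped)
    return trf_no_bounds(
        fun, jac, x0, f0, J0, ftol, xtol, gtol, max_nfev, x_scale,
        loss_function, tr_solver, tr_options, verbose, callback=callback)
    J = jac(x)
    self._update_jac()
    ~~~~~~~~~~~~~~~~^^
    self.J = self.jac_wrapped(xp_copy(self.x), f0=self.f)
             ~~~~~~~~~~~~~~~~^^
[... 529 characters left out ...]
al - f0 for f_eval in f_evals]
                                    ^^^^^^^
    f = np.atleast_1d(self.fun(x, *self.args, **self.kwargs))
                      ~~~~~~~~^^^^^^^^^^^^^^^^^^^^^^^^^^^^^^
    return np.atleast_1d(self.fun(x))
                         ~~~~~~~~^^^
    return self.f(x, *self.args, **self.kwargs)
           ~~~~~~^^^^^^^^^^^^^^^^^^^^^^^^^^^^^^
  File "fit.py", line 28, in res
    b=box(c,sum([tab(p,y) for y in ys],[]))
  File "fit.py", line 19, in box
    q=np.array([proj(c,p) for p in pts]);return np.r_[q.min(0)-.5+.5,q.max(0)]
                ~~~~^^^^^
  File "h.py", line 12, in proj
    P=eyes.camera_params(cam)
ValueError: time passes only in moves, steps and waits
```

```bash
python3 - <<'E'
s=open('h.py').read()
s=s.replace("def world","_C={c:eyes.camera_params(c) for c in('side','top')}\ndef world",1).replace("P=eyes.camera_params(cam)","P=_C[cam]")
open('h.py','w').write(s)
s=open('fit.py').read()
s=s.replace("knobtop=st[i,:2]+(st[i,2:4]-1)/2","knobtop=np.array([269.9,170.4])")
open('fit.py','w').write(s)
E
python3 fit.py 2>&1|tail -18
```

```text
red [237 201   5   8  22] [239.2 204.1]
blue [212 207   4   7  18] [213.2 210.2]
blue [197 209   4  10  22] [198.6 213.8]
knob [274 168   1   1   1] [274. 168.]
[[array([237, 201,   5,   8,  22], dtype=int32), array([252, 198,   6,  11,  44], dtype=int32)], [array([197, 209,   4,  10,  22], dtype=int32), array([212, 207,   4,   7,  18], dtype=int32)]]
[ 6.71464e+02  1.77346e+02  1.79000e-01 -9.69700e+01 -1.81286e+02] 10.234574278425479
[[-0.2 -0.2 -0.8 -0.8]
 [-0.1 -0.8 -0.3  1.6]
 [ 0.7 -0.9  1.   1.8]
 [-0.1 -0.7 -1.1 -0.9]
 [-0.7 -0.6  1.6 -0.1]
 [-1.4 -1.5  0.6  2.1]
 [-0.9  0.6  0.  -0.5]]
main [580.4  62.4 190. ]
safe [558.8 182.4 190. ]
hinge [536.6 305.4 165. ]
knob [665.3  -8.  249. ]
org [671.5 177.3   0. ]
```

```bash
cat >> h.py <<'E'
import os
if os.path.exists('p.npy'): p=np.load('p.npy')
def W(q):
    c,s=np.cos(p[2]),np.sin(p[2]);return np.array([p[0]+c*q[0]-s*q[1],p[1]+s*q[0]+c*q[1],q[2]])
def Rt(a,sg):  # tool down, tool y along +-(gate/press y) turned by gate angle a (clockwise)
    t=p[2]-a; y=sg*np.array([-np.sin(t),np.cos(t),0]); z=np.array([0,0,-1.]); return np.c_[np.cross(y,z),y,z]
def G(a,r,z): # point on gate at radius r
    t=p[2]-a; return W((-110,150,z))+r*np.array([np.sin(t),-np.cos(t),0])
E
python3 - <<'E'
from h import *
print(manip.read_time_s(),np.round(manip.read_tcp_rot(),2).tolist(),manip.read_gripper_width())
for sg in(1,-1):
    for n,P,a in(("knob",W((-39,p[4],278)),0),("main",W((-110,p[3]-8,188)),0),("s0",G(.13,119,188),.13),("s.7",G(.7,119,188),.7),("s1.35",G(1.35,119,188),1.35)):
        q=solve_ik(P,Rt(a,sg)); print(sg,n,None if q is None else np.round(q,0))
im,_=eyes.get_image("top"); cv2.imwrite("pics/top1.png",im)
E
```

```text
0.7 [[0.95, 0.31, 0.0], [0.31, -0.95, -0.0], [-0.0, 0.0, -1.0]] 1.0022465933487499
1 knob [  -7.   34.   59.   -0.   87. -108.]
1 main [  -2.   29.   83.   -0.   69. -102.]
1 s0 [ 11.  27.  84.  -0.  68. -81.]
1 s.7 [ 14.  22.  93.  -0.  65. -46.]
1 s1.35 [22. 20. 96. -0. 64. -0.]
-1 knob [-7. 34. 59. -0. 87. 72.]
-1 main [-2. 29. 83. -0. 69. 78.]
-1 s0 [11. 27. 84. -0. 68. 99.]
-1 s.7 [ 14.  22.  93.  -0.  65. 134.]
-1 s1.35 None
```

View pics/top1.png

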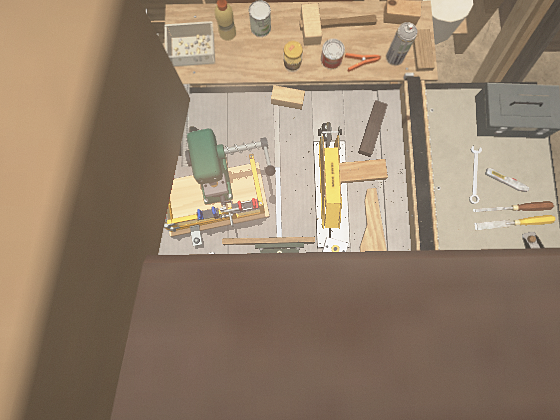

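```bash
python3 - <<'E'
from h import *
d=np.load("pics/top0.npy");print([world("top",(u,v),d[v,u]).round() for u,v in((100,200),(300,300),(200,350),(60,100))])
def K(a,h=0): # knob point, a=lever angle
    t=np.radians(20)-a; return W((55-100*np.cos(t),p[4],215+100*np.sin(t)+29+h))
R=Rt(0,1)
manip.reach(K(0,45),R); manip.grip(0.0,40)
print("t",manip.read_time_s(),manip.read_gripper_width(),manip.read_tcp_pos().round(1),manip.read_ft_force())
print(manip.move_straight(K(0,-6),speed=60,until_force=2),manip.read_tcp_pos().round(1),K(0).round(1),manip.read_ft_force())
im,_=eyes.get_image("side"); cv2.imwrite("pics/s1.png",cv2.resize(im[90:270,180:420],(800,600)))
print("t",manip.read_time_s())
E
```

```text
[array([ 360.,   31., 1379.]), array([ 326.,  -34., 1325.]), array([ 306.,    8., 1326.]), array([ 385.,   36., 1399.])]
t 4.025 0.0003340093095006012 [665.3  -7.9 323.2] [-0.40327976 -0.27425068  0.30393346]
True [664.4  -8.  275.9] [665.3  -8.  278.2] [-0.33448119 -0.47771597  2.72153936]
t 4.7917
```

View pics/s1.png

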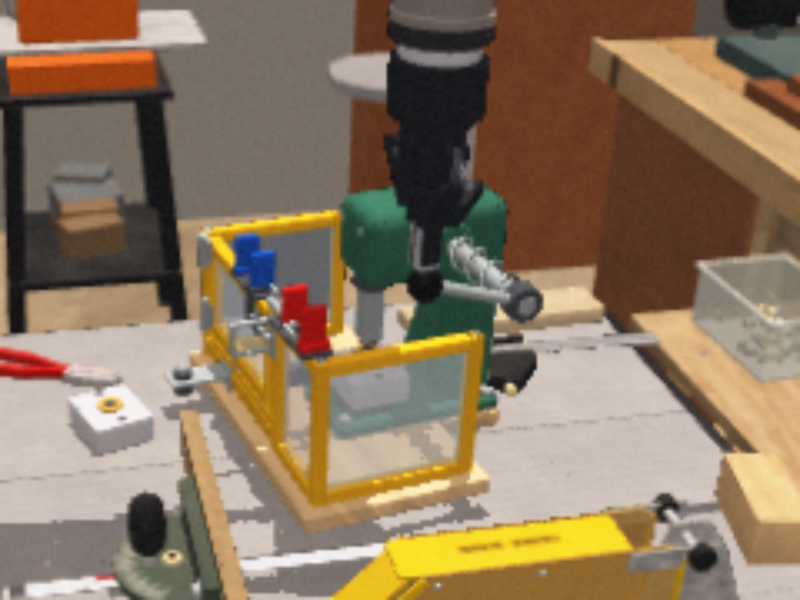

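The fingers sit centred on the knob (crop px 425,280). I'll push it down along its arc.

```bash
python3 - <<'E'
from h import *
def K(a,h=0):
    t=np.radians(20)-a; return W((55-100*np.cos(t),p[4],215+100*np.sin(t)+29+h))
for a in(.2,.4,.6,.8):
    manip.move_straight(K(a,-2),speed=90); print(a,manip.read_ft_force().round(1),manip.read_tcp_pos().round(1),K(a).round(1))
r=manip.move_straight(K(.96,-10),speed=40,until_force=22)
print(r,manip.read_ft_force().round(1),manip.read_tcp_pos().round(1),K(.96).round(1))
manip.pause(.3); print(manip.read_ft_force().round(1))
im,_=eyes.get_image("side"); cv2.imwrite("pics/s2.png",cv2.resize(im[90:270,180:420],(800,600)))
print("t",manip.read_time_s())
E
```

```text
0.2 [-2.3 -0.7  5.5] [660.3  -9.  257.2] [660.5  -8.9 258.9]
0.4 [-1.1 -0.7  3.4] [660.   -9.1 237.5] [659.5  -9.  238.9]
0.6 [-0.6 -1.9  4.2] [663.   -8.6 218.1] [662.5  -8.5 219.2]
0.8 [-0.5 -1.4  4.9] [670.2  -7.3 199.6] [669.2  -7.3 200.4]
True [-3.7 -0.5  8. ] [675.8  -6.4 186.3] [677.2  -5.8 186.6]
[-4.7  0.1 10.1]
t 7.1167
```

View pics/s2.png

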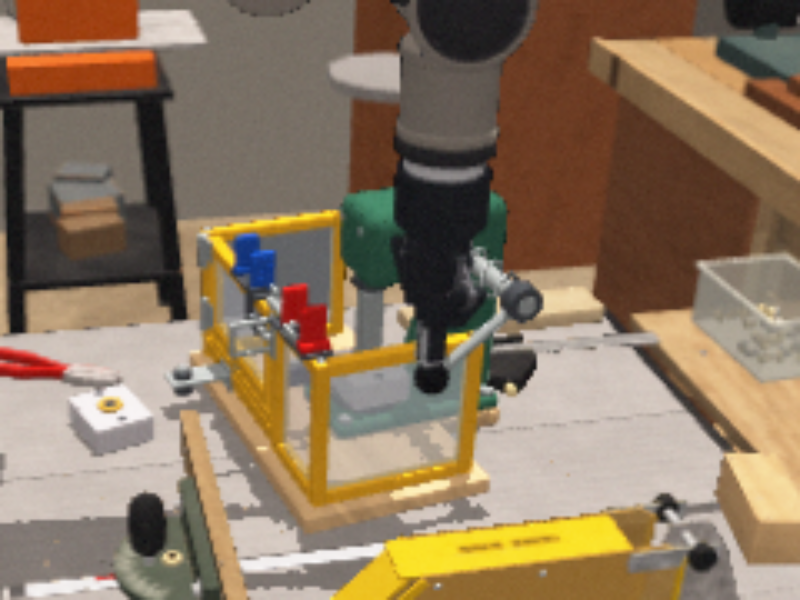

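The knob is near its stop, but the steady push is only 10 N. I'll press more firmly, confirm the stop, and then release.

```bash
python3 - <<'E'
from h import *
P=manip.read_tcp_pos()
for i in range(5):
    P=P-[0,0,1.5]; manip.move_straight(P,speed=20); f=manip.read_ft_force(); print(f.round(1),manip.read_tcp_pos().round(2))
    if f[2]>24: break
manip.pause(.4); print(manip.read_ft_force().round(1),manip.read_tcp_pos().round(2))
def K(a,h=0):
    t=np.radians(20)-a; return W((55-100*np.cos(t),p[4],215+100*np.sin(t)+29+h))
for a in(.7,.4,.1): manip.move_straight(K(a,5),speed=120)
manip.move_straight(K(0,60),speed=150)
manip.reach(W((-110,p[3]-9,270)),Rt(0,1)); manip.grip(1.0)
manip.move_straight(W((-110,p[3]-9,188)),speed=120,until_force=6)
im,_=eyes.get_image("side"); cv2.imwrite("pics/s3.png",cv2.resize(im[90:270,180:420],(800,600)))
print("t",manip.read_time_s(),manip.read_tcp_pos().round(1))
E
```

```text
[-3.6 -0.   7.6] [675.88  -6.32 186.28]
[-6.7 -0.6 12.4] [675.98  -6.31 186.06]
[-8.7 -0.  19.2] [676.01  -6.35 185.78]
[-10.   -0.3  25.3] [676.1   -6.31 185.58]
[-10.3  -0.   24.8] [676.09  -6.32 185.6 ]
t 12.5833 [582.6  53.5 189. ]
```

View pics/s3.png

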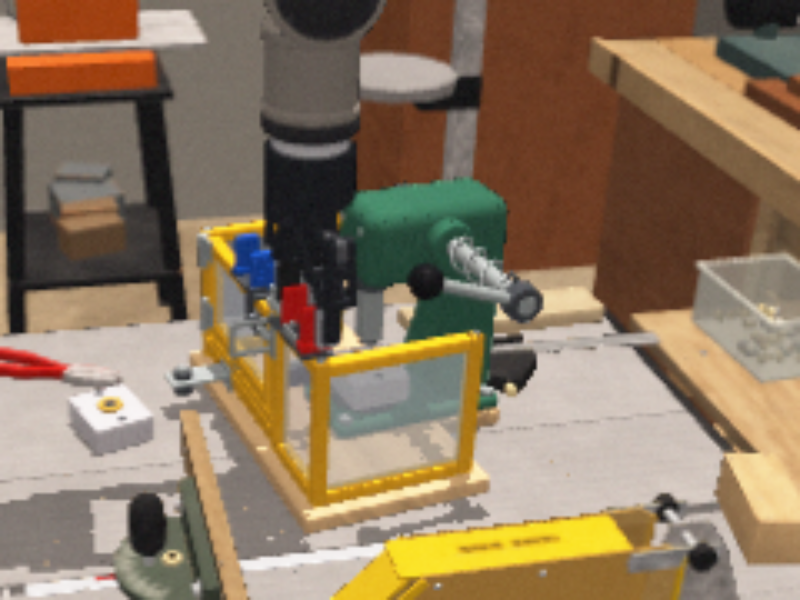

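The stop is confirmed: the push rose to 25 N with no further movement, and the lever has returned to rest. The fingers straddle the red tabs (crop px 300,315), so I'll squeeze the main catch.

```bash
python3 - <<'E'
from h import *
manip.grip(0.40,30); manip.pause(.3)
print(manip.read_gripper_width()*85,manip.read_finger_force(),manip.read_tcp_pos().round(1),manip.read_ft_force().round(1))
im,d=eyes.get_image("side"); cv2.imwrite("pics/s4.png",cv2.resize(im[90:270,180:420],(800,600)))
print("t",manip.read_time_s())
E
```

```text
36.37589901821866 36.793302744627 [582.3  56.1 190.3] [-3.9  9.5 10.4]
t 13.4333
```

View pics/s4.png

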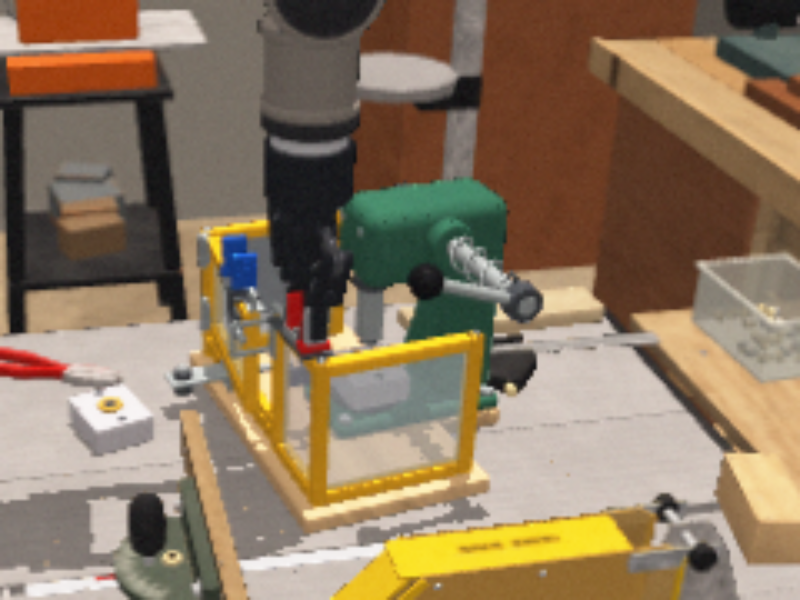

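The catch is fully squeezed (about 37 mm) and the gate stands ajar, with the blue tabs shifted forward to crop px (240,262). I'll release and move to the safety catch.

```bash
python3 - <<'E'
from h import *
manip.grip(1.0)
manip.move_straight(W((-110,p[3]-7,270)),speed=200)
R=Rt(.13,1)
manip.reach(G(.13,116,270),R)
im,d=eyes.get_image("side"); cv2.imwrite("pics/s5.png",cv2.resize(im[90:270,180:420],(800,600)))
print(manip.move_straight(G(.13,116,191),speed=120,until_force=6))
manip.grip(0.40,30); manip.pause(.2)
q=manip.read_tcp_pos()
print(manip.read_gripper_width()*85,manip.read_finger_force(),q.round(1),G(.13,119,191).round(1),manip.read_ft_force().round(1))
im,d=eyes.get_image("side"); cv2.imwrite("pics/s6.png",cv2.resize(im[90:270,180:420],(800,600)))
print("t",manip.read_time_s())
E
```

```text
False
35.90116840154771 32.37916857004166 [543.4 185.6 193.2] [542.3 186.6 191. ] [ -0.8 -17.6   9.9]
t 16.7667
```

View pics/s6.png

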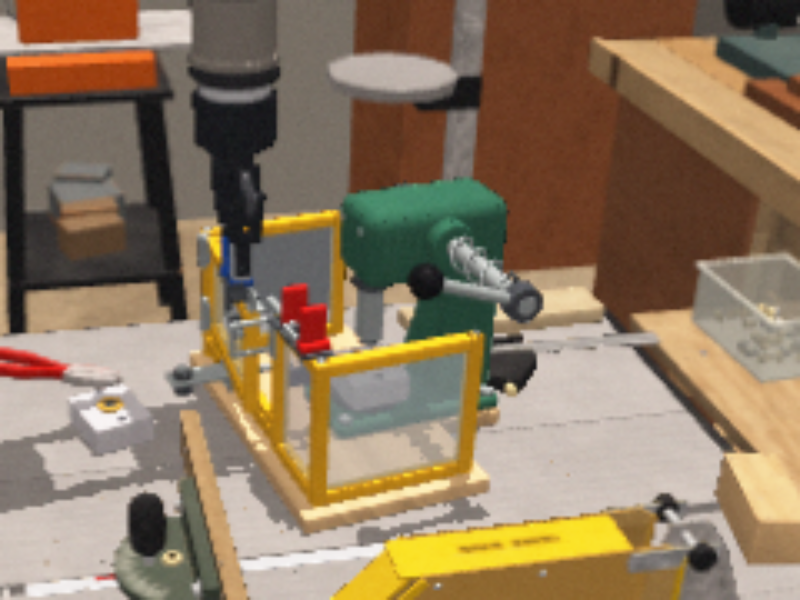

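The safety catch is fully squeezed (36 mm). I'll swing the gate on an arc with radial force feedback.

```bash
python3 - <<'E'
from h import *
H=W((-110,150,0)); r=119.
for a in np.r_[.13,np.arange(.2,1.31,.1),1.34]:
    manip.move_straight(G(a,r,192),Rt(a,1),speed=60)
    F=manip.read_ft_force(); q=manip.read_tcp_pos(); v=q-H; 
    d=G(a,1,0)-G(a,0,0); Fr=F@d; Ft=F@np.array([d[1],-d[0],0])
    ang=p[2]-np.arctan2(v[0],-v[1])
    print(round(a,2),"ang",round(ang,3),"rad",np.hypot(*v[:2]).round(1),"r",round(r,1),"Fr",Fr.round(1),"Ft",Ft.round(1),"Fz",F[2].round(1),"w",round(manip.read_gripper_width()*85,1))
    r+=np.clip((Fr-2)*.12,-1.5,1.5)
    if np.linalg.norm(F)>45: print("stop");break
manip.pause(.3)
print("t",manip.read_time_s(),manip.read_ft_force().round(1),manip.read_finger_force(),manip.read_torque())
im,d=eyes.get_image("side"); cv2.imwrite("pics/s7.png",cv2.resize(im[90:270,140:380],(800,600)))
E
```

```text
0.13 ang 0.123 rad 120.2 r 119.0 Fr 7.5 Ft -0.4 Fz 6.0 w 36.3
0.2 ang 0.193 rad 120.1 r 119.7 Fr 4.1 Ft -1.6 Fz 5.3 w 35.9
0.3 ang 0.292 rad 120.1 r 119.9 Fr 3.8 Ft -2.3 Fz 7.1 w 35.9
0.4 ang 0.392 rad 119.9 r 120.1 Fr 2.2 Ft -2.7 Fz 6.8 w 35.7
0.5 ang 0.492 rad 119.8 r 120.1 Fr 1.7 Ft -4.0 Fz 7.8 w 35.7
0.6 ang 0.592 rad 119.6 r 120.1 Fr 2.1 Ft -3.5 Fz 7.9 w 35.9
0.7 ang 0.692 rad 119.4 r 120.1 Fr 0.2 Ft -5.7 Fz 7.0 w 36.1
0.8 ang 0.797 rad 119.2 r 119.9 Fr 0.4 Ft -2.7 Fz 8.3 w 35.7
0.9 ang 0.893 rad 119.1 r 119.7 Fr 0.6 Ft -6.3 Fz 8.4 w 35.6
1.0 ang 0.993 rad 118.9 r 119.5 Fr 0.5 Ft -7.2 Fz 7.8 w 36.6
1.1 ang 1.093 rad 118.7 r 119.4 Fr 0.3 Ft -7.0 Fz 8.0 w 36.0
1.2 ang 1.194 rad 118.5 r 119.2 Fr 0.7 Ft -8.0 Fz 10.0 w 36.2
1.3 ang 1.294 rad 118.3 r 119.0 Fr -0.4 Ft -8.7 Fz 9.4 w 35.9
1.34 ang 1.334 rad 118.2 r 118.7 Fr 0.5 Ft -7.9 Fz 9.9 w 36.2
t 21.7083 [ 3.7 -7.  10.1] 38.93387317657471 [-1.5717206   0.53412078 -0.74974985]
```

View pics/s7.png

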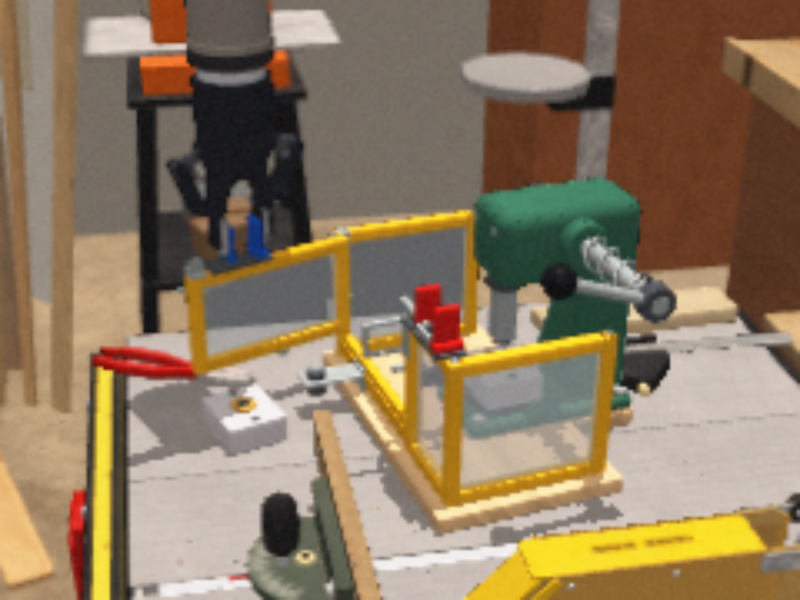

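The gate is open to about 1.33 rad and held still. The lever is up, the red catch is released, and nothing else on the table has moved.

```bash
python3 - <<'E'
from h import *
manip.pause(.3); print(manip.read_dq().round(2)); print(manip.close_job())
E
```

```text
[-0.07 -0.09  0.03  0.04  0.05 -0.01]
the job is handed in; nothing more can be done
None
```

I handed the job in after about 22 s: bush pressed to the lever's stop, lever back up, gate sprung ajar on the red catch, then opened to about 1.33 of 1.4 rad with the blue catch squeezed and held still there; I got no verdict back.

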